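# Hook the roller tray forward to its stop

### The job

Pick up the orange-handled pull hook, reach under the wire tier, hook its blade behind the near wall of the clear roller tray (down inside the empty front pocket) and drag the tray towards you until it beds on the yellow stop bar with the red pin pushed in, keeping a steady, firm but gentle pull there for a second. Then unhook and stand the tool back on the open bench, clear of the bay. Move the tray only with the hook, do not slam or force it, keep its two rollers upright and leave the other things alone.

Things in the scene. Friction and masses are not known exactly. Their poses are not given: they have to be found in the camera images.
- hook: Pull hook, 0.14 kg, standing on the bench left or right on blade and heel. Origin: on its underside, below the grip; x along the tool to the blade, z up. Orange handle 20 mm wide (y), z 20-52, x -70 to 35 mm, on an orange heel (36 wide, z 0-24) at x -70 to -56 mm. Steel shaft (10 wide, z 38-45 mm) to a flat steel blade at x 132-136 mm, 36 wide, reaching down to z = 0.
- hook_tip (a point): Middle of the lower edge of the blade's near face, which does the pulling: x = 132, y = 0, z = 0 mm in the hook's frame, same axes. The shaft's underside is 38 mm above it.
- tray: Clear open tray, white rim, 112 (x) by 150 (y) by 45 mm tall, about 0.3-0.56 kg plus two rollers, loose on the bench between the rails. Origin: centre of underside; x away from the robot, z up. Walls 4 mm, floor 4 mm. A wall across at x = 0 parts the empty front pocket (x -52 to -2 mm, full width) from two rear pockets. Near wall: x -56 to -52 mm, green label. Drag about 2 to 5 N.
- tray_lip (a point): Middle of the top edge of the tray's near wall: x = -54, y = 0, z = 45 mm in the tray's frame.
- roller_a: White feed roller, 32 mm across, 34 mm tall, loose, standing upright in the tray's left rear pocket (seen from the robot). Origin: centre of its underside, z up.
- roller_b: The same in the right rear pocket.
- bay: Fixed bay. Origin on the bench mid-lane; x away from the robot along the lane, z up. Rails 10 mm wide, 16 high at y = +-84 mm, x -160 to 170 mm, guide the tray (4 mm play a side). Posts 16 mm square at y = +-98, x = 5 and 165 mm carry a see-through wire tier, x 0 to 170 mm, lowest bar 133 mm above the bench, top 142 mm; open at the front.
- stop: Adjustable stop on the bay: grey plates outside the rails (75 mm long) carry a yellow cross bar 12 mm thick, top 24 mm above the bench (end knobs 32). Origin on the bench mid-lane, axes as the bay. The bar's setting is unmeasured: its far face, where the tray rests, is 14 mm nearer to 14 mm farther than the origin. Bed the tray on it with 6 N or more, aim for 10 N, never over 18 N.
- pin (a joint): Red spring pin in the stop bar, 50 mm left of mid-lane, 12 mm up: how far the tray has pushed it in, m. 0 = out, 6 to 13 mm proud of the bar's far face (its setting varies, unmeasured), so with the tray on the bar it reads 0.006 to 0.013. Weak spring (0.2 to 0.6 N), does not push the tray back. Pushed in, its tail sticks out farther on the robot's side.
- cleaner: Blue cleaner bottle, white cap, 56 mm across, 140 tall, upright, on the side opposite the hook. A bystander. Origin: centre of its underside.
- belt_ring: Grey ring (drive belt), 84 mm across, 22 mm tall, lying flat on the left. Leave it alone. Origin: centre of its underside.
- spare_roller: Grey roller, 32 mm across, 34 mm tall, standing on the right. Leave it alone. Origin: centre of its underside.
- hook_grip (a point): Where to grip the handle across its 20 mm width: x = 0, y = 0, z = 36 mm in the hook's frame. The centre of mass lies about 20 mm farther ahead.
There are look-alikes about, which are no part of the job. There is more than one size of the hook; the job needs the middle-sized.

How it is judged:
By the outcome, as a careful person would: the job done as asked, in the order asked, and still so for the second after the job is handed in, with the robot touching nothing.
It also fails if it takes over 72 s, if anything falls off the work surface, if the arm or the gripper's body presses on something with over 40 N, if the wrist force passes 120 N, or if a joint passes its speed limit or range.

### The arm

A 6-joint arm with a two-finger parallel gripper is mounted at the origin on the work surface. World frame = base frame: x ahead of the robot, y to its left, z up, the work surface at z = 0. Lengths are in mm, angles in rad, forces in N, time in s.
With the tool pointing down it reaches from about 350 to 875 mm from the base axis. Payload 4.2 kg.
Tool frame: the origin (TCP) lies at the very end of the fingers, on their centre line; the grasp point (between the pads) lies 19 mm behind it (arm.grip_point_offset is the distance from the TCP to the grasp point, in mm); z points along the fingers, y is the direction in which the jaws open and shut (so a half turn about z gives the same grasp; the last joint's range is limited). The gripper opens to 85 mm and grips with 20 to 120 N. Pads are 22 mm wide; open, the fingers measure 114 mm over their backs; the gripper's body (76 mm by 85 mm) begins 54 mm behind the grasp point. The pads swing forward as they close: fully open they stand 13 mm farther back than shut.
Start: joints at [1.406, 0.385, 0.008, 0, -1.194, -0.259], TCP at [256.984, 569.701, 231.312] pointing down, gripper open.
Joint ranges: [-3.14, 3.14], [-1.21, 2.06], [-1.07, 1.41], [-3.16, 2.05], [-2.99, -0.16], [-3.1, 3.1]. Speed limits (rad/s): [2.79, 2.79, 3.14, 3.14, 3.14, 3.14].

### API

Orientations are given as a unit quaternion [x, y, z, w].
In Python, from bench import arm gives the robot as it stands.
- The arm moves only by the tool drive_tool, never from a script. Its argument "steps" is a list of rows, each a list of 5 numbers: the shift along the tool's x, y, z in m, then the turn about the tool's z in degrees, then the finger opening in m, from 0 to 0.0854. A call has 1 to 20 rows; each row shifts and turns the commanded pose from where the row before left it, along the tool's axes as they then stand; what a row does not reach is not made up. A row lasts 1/10 s, in which the tool goes at most 50 mm and 8.59 degrees, less where a joint would pass 70% of its speed; a pose out of reach is approached as far as the arm can. A call is refused whole if a number of a shift passes 0.05 or a number of a turn 8.59, either way. A call with a gripper value outside its range is refused whole. The fingers move at their own pace and stop on an object; the grip force is fixed at half the most. Time passes only in rows, so rows that do not move let the fingers close. It gives the time, the measured TCP pose, the force and the opening at its end, in the units of the state.
- arm.read_state(): the state, without advancing time (a new reading comes with each control period).
- arm.get_image(name): name is "scene" or "top" or "wrist"; returns (picture, depth): 400x640x3 uint8, blue, green, red; 400x640 float32, mm along the optical axis (not along the pixel's ray), 0 where there is no reading.
- arm.camera_params(name): a dict with "K" (3x3 intrinsics, pixels), "world_to_cam" (4x4, takes a point from world to camera coordinates); the wrist camera has in their place "mount" (4x4, takes a point from camera to tool coordinates, whose origin is the TCP and whose axes are the flange's). Camera axes: x right, y up, looking along -z (the intrinsics and any distortion apply to the point x, -y, -z); pixel columns grow to the right and rows downward; lengths in mm; the calibration is good to about 2 mm. A picture is of the moment at which its call begins: read the wrist's pose just before it. camera_params takes no time and is no camera call.
- arm.job_done(): hands the job in, once; it reports no verdict.
The state is a dict: "clock": time; "joints": joint angles; "joint_vel": joint speeds; "joint_efforts": joint torques, N m; "position": TCP position; "ee_rot": TCP orientation; "contact_force": force on the tool from outside, world axes, zero at the start; "wrist_torque": the same for the moment, N m; "gripper_width": finger opening in mm.
Only numpy, scipy, OpenCV 4.12 (cv2) and the standard library are available. Lean on these libraries where they do the work, as an engineer would, in place of code of your own. Each camera call takes 0.05 s, during which the arm holds its last target.

## Working session

There is one attempt and no reset: what is moved stays moved. The work goes in short steps, Python scripts to look and compute and a tool call to move; the robot and the scene stay as the last step left them, time stands still between calls to the robot, and variables do not carry over. Pictures are saved under pics/ and viewed, and the job is handed in when it is done.

Besides the shell and the picture viewer there is one more tool, called after "Request:" as name(argument=value, ...) on one line, values as JSON. drive_tool: Moves the arm, as the interface text tells. Its arguments: {"type":"object","properties":{"steps":{"type":"array"}},"required":["steps"]}

```bash
mkdir -p pics; ls
python3 - <<'E'
from bench import arm
import cv2
print(arm.read_state())
for n in ("scene","top","wrist"):
    im,d=arm.get_image(n); cv2.imwrite(f"pics/{n}0.png",im); 
    import numpy as np; np.save(f"pics/{n}0.npy",d)
    print(n,arm.camera_params(n))
E
```

```text
pics
{'clock': 0.0, 'joints': array([ 1.40558709e+00,  3.85536675e-01,  6.61477344e-03, -4.90545482e-04,
       -1.19398756e+00, -2.58643240e-01]), 'joint_vel': array([ 0.00094272, -0.00036893, -0.00246577, -0.00083384, -0.00218964,
        0.00083906]), 'joint_efforts': array([ 4.96028424e-04, -3.92288554e+01,  1.88405764e+01,  4.18619692e+00,
       -4.58823502e-03, -1.56989408e-06]), 'position': array([256.76659772, 569.17786263, 230.23050857]), 'ee_rot': array([ 9.77607948e-01, -2.10431775e-01, -1.78379347e-04,  1.06606135e-03]), 'contact_force': array([-0.33711833, -0.57497664, -0.83719365]), 'wrist_torque': array([ 0.02367727,  0.01519661, -0.02931221]), 'gripper_width': 85.73819979814745}
scene {'K': array([[403.71379012,   0.        , 310.73294709],
       [  0.        , 403.71379012, 199.1503487 ],
       [  0.        ,   0.        ,   1.        ]]), 'world_to_cam': array([[ 1.92025456e-01,  9.81122894e-01, -2.28930246e-02,
        -8.96212594e+01],
       [-5.75100239e-01,  1.31399562e-01,  8.07461374e-01,
         2.33453924e+02],
       [ 7.95226974e-01, -1.41887355e-01, 
[... 470 characters left out ...]
5298e+02],
       [-1.45408821e-01,  2.01102198e-02,  9.89167253e-01,
        -1.24176792e+03],
       [ 0.00000000e+00,  0.00000000e+00,  0.00000000e+00,
         1.00000000e+00]])}
wrist {'K': array([[287.47507982,   0.        , 322.32403561],
       [  0.        , 287.47507982, 199.28947888],
       [  0.        ,   0.        ,   1.        ]]), 'mount': array([[-9.66038991e-05,  9.57180401e-01,  2.89492090e-01,
         7.36171257e+01],
       [ 9.99999980e-01,  1.42542812e-04, -1.37604065e-04,
        -1.43914679e+00],
       [-1.72976931e-04,  2.89492071e-01, -9.57180396e-01,
        -1.41893742e+02],
       [ 0.00000000e+00,  0.00000000e+00,  0.00000000e+00,
         1.00000000e+00]])}
```

View pics/scene0.png

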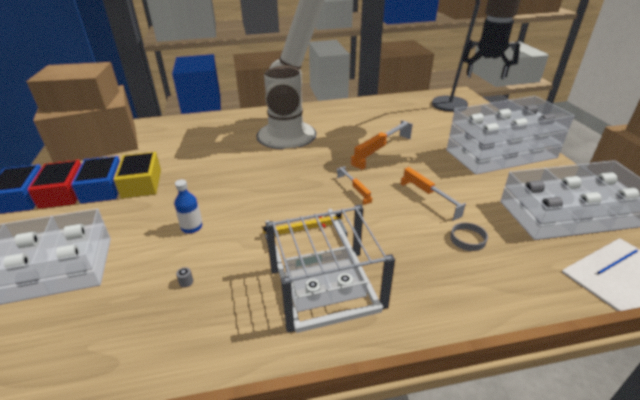

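View pics/top0.png

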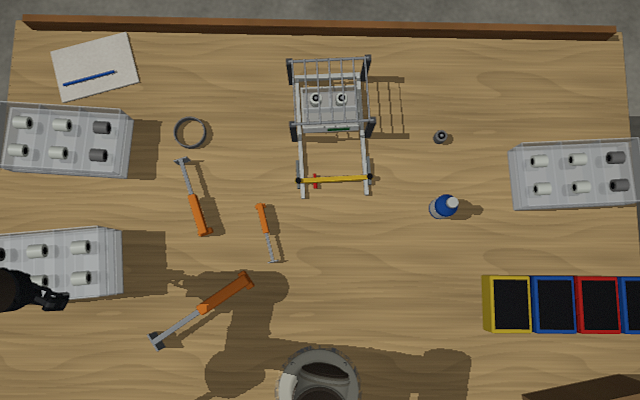

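View pics/wrist0.png

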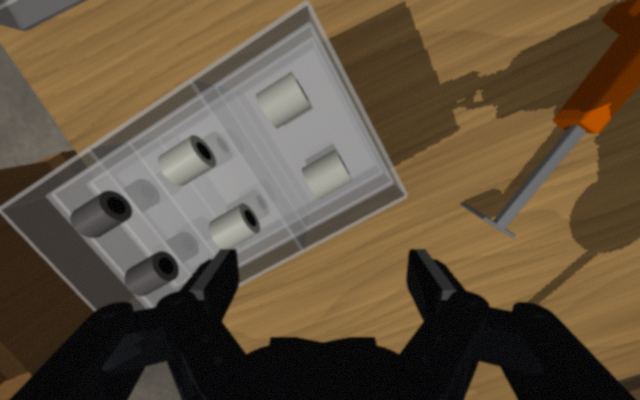

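```bash
cat > h.py <<'E'
import numpy as np, cv2
from bench import arm
def cam(name):
    p=arm.camera_params(name); K=np.array(p["K"])
    if "world_to_cam" in p: T=np.linalg.inv(np.array(p["world_to_cam"]))
    else:
        from scipy.spatial.transform import Rotation as R
        s=arm.read_state(); B=np.eye(4); B[:3,:3]=R.from_quat(s["ee_rot"]).as_matrix(); B[:3,3]=s["position"]
        T=B@np.array(p["mount"])
    return K,T
def plane(c,uv,z):
    K,T=c; uv=np.atleast_2d(np.array(uv,float))
    d=np.c_[(uv[:,0]-K[0,2])/K[0,0],-(uv[:,1]-K[1,2])/K[1,1],-np.ones(len(uv))]@T[:3,:3].T
    o=T[:3,3]; t=(z-o[2])/d[:,2]; return o+d*t[:,None]
def proj(c,P):
    K,T=c; W=np.linalg.inv(T); P=np.atleast_2d(np.array(P,float)); q=P@W[:3,:3].T+W[:3,3]
    return np.c_[K[0,2]+K[0,0]*q[:,0]/-q[:,2],K[1,2]+K[1,1]*-q[:,1]/-q[:,2]]
def cloud(c,d,mask=None):
    K,T=c; m=d>0
    if mask is not None: m&=mask>0
    v,u=np.nonzero(m); z=d[m]
    q=np.c_[(u-K[0,2])/K[0,0]*z,-(v-K[1,2])/K[1,1]*z,-z]
    return q@T[:3,:3].T+T[:3,3],u,v
E
python3 - <<'E'
from h import *
im=cv2.imread("pics/top0.png"); d=np.load("pics/top0.npy"); c=cam("top")
hsv=cv2.cvtColor(im,cv2.COLOR_BGR2HSV)
m=cv2.inRange(hsv,(5,190,120),(14,255,255))
n,l,s,ce=cv2.connectedComponentsWithStats(m)
for i in range(1,n):
    if s[i,4]<60: continue
    P,u,v=cloud(c,d,(l==i).astype(np.uint8))
    r=cv2.minAreaRect(np.c_[u,v].astype(np.float32))
    box=plane(c,cv2.boxPoints(r),45)
    print(s[i],ce[i].round(1),np.percentile(P[:,2],[5,50,95]).round(1),[round(np.linalg.norm(box[k]-box[k+1]),1) for k in range(2)],box[:,:2].round(0).tolist())
for nm,a,b in (("A",(181,160),(207,233)),("B",(262,205),(276,261)),("C",(155,341),(248,277))):
    A=plane(c,[a,b],40);print(nm,A.round(1).tolist(),np.linalg.norm(A[0]-A[1]))
cv2.imwrite("pics/cropA.png",cv2.resize(im[140:360,130:300],None,fx=3,fy=2.7,interpolation=cv2.INTER_CUBIC)[:600,:800])
cv2.imwrite("pics/cropT.png",cv2.resize(im[45:205,270:400],None,fx=3.7,fy=3.7,interpolation=cv2.INTER_CUBIC))
E
```

```text
[189 194  17  42 277] [196.9 214. ] [46.8 51.  55. ] [np.float64(20.2), np.float64(106.7)] [[483.0, 338.0], [488.0, 319.0], [387.0, 287.0], [381.0, 307.0]]
[256 203  13  30 158] [262.1 217.1] [28.3 38.  42.8] [np.float64(21.6), np.float64(76.0)] [[464.0, 166.0], [467.0, 145.0], [393.0, 132.0], [389.0, 153.0]]
[213 279  35  28  87] [231.5 292.2] [64.2 68.3 72.3] [np.float64(100.7), np.float64(11.7)] [[210.0, 265.0], [275.0, 187.0], [266.0, 180.0], [202.0, 257.0]]
[197 304  12  11  88] [202.2 308.1] [64.5 68.  73.6] [np.float64(27.0), np.float64(24.1)] [[212.0, 302.0], [212.0, 275.0], [188.0, 274.0], [188.0, 301.0]]
A [[575.7, 361.5, 40.0], [387.9, 286.3, 40.0]] 202.2900693952524
B [[461.1, 149.4, 40.0], [319.4, 110.2, 40.0]] 147.06087739945647
C [[122.1, 401.3, 40.0], [278.9, 179.2, 40.0]] 271.90797629690866
```

View pics/cropA.png

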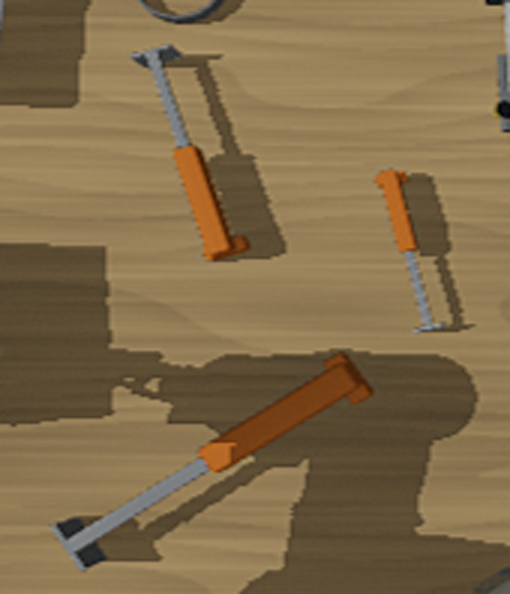

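View pics/cropT.png

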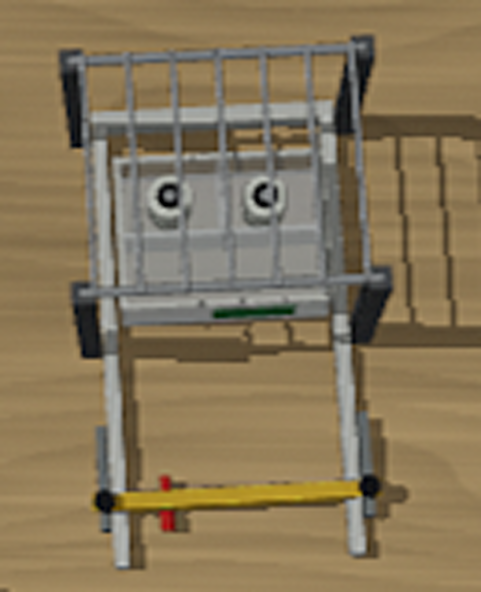

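```bash
cat >> h.py <<'E'
from scipy.spatial.transform import Rotation as Ro
def delta(target, yaw):
    """tool-frame shift (m) and turn about tool z (deg) from present pose to TCP target; yaw = world yaw of tool x, deg"""
    s=arm.read_state(); M=Ro.from_quat(s["ee_rot"]).as_matrix()
    dl=M.T@(np.array(target)-s["position"])/1000
    cur=np.degrees(np.arctan2(M[1,0],M[0,0])); t=-((yaw-cur+180)%360-180)
    print("shift tool m",dl.round(4),"turn deg",round(t,2),"curyaw",round(cur,2),"pos",s["position"].round(1),"tilt z",M[:,2].round(4),"F",s["contact_force"].round(2),"w",round(s["gripper_width"],1),"t",round(s["clock"],2))
    return dl,t
E
python3 - <<'E'
from h import *
im=cv2.imread("pics/top0.png"); c=cam("top")
hsv=cv2.cvtColor(im,cv2.COLOR_BGR2HSV)
m=cv2.inRange(hsv,(5,190,120),(14,255,255)); m[:190]=0;m[240:]=0;m[:,:185]=0;m[:,212:]=0
v,u=np.nonzero(m); r=cv2.minAreaRect(np.c_[u,v].astype(np.float32)); b=plane(c,cv2.boxPoints(r),52)
print(b.round(1), b.mean(0))
o=(b[0]+b[1])/2; q=(b[2]+b[3])/2; print(np.degrees(np.arctan2(*(o-q)[1::-1])))
f=lambda p:(np.array(p)/3.7+[270,45])
for nm,p,z in (("railL near",(122,563),16),("railL far",(97,135),16),("railR near",(357,550),16),("knobL",(105,498),32),("knobR",(369,484),32),("trayNL",(122,322),45),("trayNR",(327,310),45),("barL",(120,495),24),("barR",(358,484),24),("postFL",(83,293),142),("postFR",(380,277),142),("rimNL",(117,160),45),("rollA",(169,196),34),("rollB",(264,194),34)):
    print(nm,plane(c,f(p),z)[0].round(1))
E
```

```text
[[481.9 336.4  52. ]
 [490.8 305.4  52. ]
 [389.4 274.2  52. ]
 [380.7 304.9  52. ]] [435.70147428 305.25037671  52.        ]
17.2039769135558
railL near [486.2  45.5  16. ]
railL far [802.8  69.   16. ]
railR near [ 497.7 -121.2   16. ]
knobL [529.9  57.8  32. ]
knobR [ 542.5 -128.1   32. ]
trayNL [653.8  47.6  45. ]
trayNR [664.9 -97.3  45. ]
barL [533.6  47.5  24. ]
barR [ 543.9 -121.2   24. ]
postFL [645.7  70.7 142. ]
postFR [ 659.7 -123.5  142. ]
rimNL [773.   53.1  45. ]
rollA [750.8  15.6  34. ]
rollB [753.5 -52.8  34. ]
```

Run:
```python
from h import *
delta([452,310,200],17.2)
```

```text
shift tool m [0.2846 0.156  0.0308] turn deg -41.49 curyaw -24.29 pos [256.8 569.3 230.5] tilt z [-6.0e-04 -1.6e-03 -1.0e+00] F [-0.23  0.2  -0.32] w 85.5 t 0.15
```

Request:
drive_tool(steps=[[0.0406, 0.0223, 0.0044, 0, 0.0854], [0.0406, 0.0223, 0.0044, 0, 0.0854], [0.0406, 0.0223, 0.0044, 0, 0.0854], [0.0406, 0.0223, 0.0044, 0, 0.0854], [0.0406, 0.0223, 0.0044, 0, 0.0854], [0.0406, 0.0223, 0.0044, 0, 0.0854], [0.041, 0.0222, 0.0044, 0, 0.0854], [0, 0, 0, -8.3, 0.0854], [0, 0, 0, -8.3, 0.0854], [0, 0, 0, -8.3, 0.0854], [0, 0, 0, -8.3, 0.0854], [0, 0, 0, -8.3, 0.0854], [0, 0, 0, 0, 0.0854], [0, 0, 0, 0, 0.0854]])

```text
clock: 1.55
position: [452.1, 310.4, 200.3]
ee_rot: [0.989, 0.148, -0.0, 0.0]
contact_force: [-0.1, 0.6, -0.0]
gripper_width: 85.8
```

Run:
```python
from h import *
delta([452,310,200],17.2)
c=cam("wrist"); im,d=arm.get_image("wrist"); cv2.imwrite("pics/w1.png",im); np.save("pics/w1.npy",d); np.save("pics/w1T.npy",c[1])
```

```text
shift tool m [-0.0003  0.0003  0.0003] turn deg -0.16 curyaw 17.04 pos [452.1 310.4 200.3] tilt z [-3.e-04 -3.e-04 -1.e+00] F [-0.08  0.58 -0.04] w 85.8 t 1.55
```

View pics/w1.png

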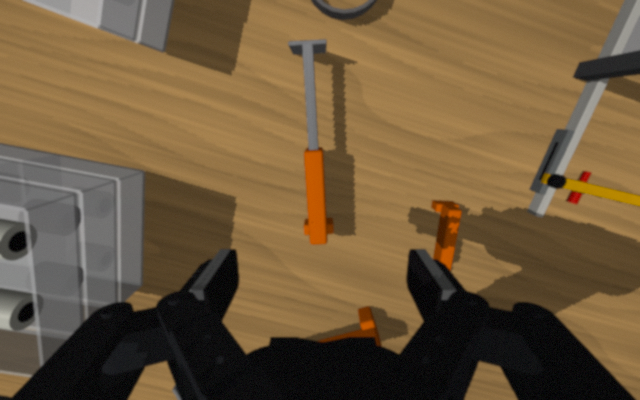

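Run:
```python
from h import *
im=cv2.imread("pics/w1.png"); K=arm.camera_params("wrist")["K"]; c=(K,np.load("pics/w1T.npy"))
hsv=cv2.cvtColor(im,cv2.COLOR_BGR2HSV)
m=cv2.inRange(hsv,(5,180,100),(16,255,255)); m[:,:290]=0;m[:,345:]=0;m[:140]=0;m[260:]=0
P=[]
for v in range(150,244,8):
    u=np.nonzero(m[v])[0]; 
    if len(u): q=plane(c,[[u.min()-.5,v],[u.max()+.5,v]],52); print(v,u.min(),u.max(),q[:,:2].round(1).tolist(), round(np.linalg.norm(q[0]-q[1]),1)); 
    if v<215: P.append(q.mean(0))
P=np.array(P); k=np.polyfit(P[:,0],P[:,1],1); print("yaw",np.degrees(np.arctan(k[0])),k)
vs=np.nonzero(m[:,310:318].sum(1)>500)[0]; print(vs.min(),vs.max())
print("front top",plane(c,[[314.5,vs.min()-.5]],52),"rear top",plane(c,[[318,vs.max()+.5]],52), "blade top", plane(c,[[307,41],[307.5,47]],45))
```

```text
150 305 322 [[483.3, 339.8], [488.6, 322.5]] 18.0
158 304 323 [[475.3, 338.5], [481.2, 319.2]] 20.2
166 305 323 [[467.7, 335.3], [473.4, 316.8]] 19.4
174 305 324 [[459.7, 333.0], [465.7, 313.4]] 20.5
182 306 324 [[451.9, 329.7], [457.7, 310.9]] 19.7
190 306 324 [[443.7, 327.3], [449.5, 308.4]] 19.8
198 307 325 [[435.6, 323.9], [441.5, 304.8]] 20.0
206 307 325 [[427.1, 321.5], [433.0, 302.2]] 20.2
214 308 325 [[418.7, 317.9], [424.4, 299.5]] 19.3
222 304 326 [[408.7, 319.5], [415.9, 295.7]] 24.9
230 304 333 [[399.7, 316.9], [409.3, 285.7]] 32.7
238 309 326 [[392.2, 309.1], [398.0, 290.2]] 19.8
yaw 19.398561875518993 [  0.35212738 160.28558431]
151 244
front top [[485.7325725  330.06390392  52.        ]] rear top [[387.70662466 296.82639905  52.        ]] blade top [[579.34975895 365.37705171  45.        ]
 [574.68166611 363.54073725  45.        ]]
```

Run:
```python
from h import *
delta([453,319.3,17],19.5)
```

```text
shift tool m [ 0.0035 -0.0083  0.1834] turn deg -2.43 curyaw 17.07 pos [452.2 310.4 200.4] tilt z [-3.e-04 -2.e-04 -1.e+00] F [ 0.24  0.42 -0.11] w 85.6 t 1.6
```

Request:
drive_tool(steps=[[0.0035, -0.0083, 0.03, 0, 0.0854], [0, 0, 0, -2.4, 0.0854], [0, 0, 0.04, 0, 0.0854], [0, 0, 0.04, 0, 0.0854], [0, 0, 0.03, 0, 0.0854], [0, 0, 0.02, 0, 0.0854], [0, 0, 0.015, 0, 0.0854], [0, 0, 0.008, 0, 0.0854], [0, 0, 0, 0, 0.0854], [0, 0, 0, 0, 0.06], [0, 0, 0, 0, 0.045], [0, 0, 0, 0, 0.03], [0, 0, 0, 0, 0.01], [0, 0, 0, 0, 0.01], [0, 0, 0, 0, 0.01], [0, 0, 0, 0, 0.01], [0, 0, 0, 0, 0.01]])

```text
clock: 3.3
position: [453.5, 319.8, 18.2]
ee_rot: [0.985, 0.171, 0.0, -0.0]
contact_force: [-1.4, -0.8, 5.3]
gripper_width: 19.3
```

Run:
```python
from h import *
delta([453,319.3,17],19.5)
c=cam("wrist"); im,d=arm.get_image("wrist"); cv2.imwrite("pics/w2.png",im); np.save("pics/w2.npy",d); np.save("pics/w2T.npy",c[1])
```

```text
shift tool m [-0.0006  0.0003  0.0012] turn deg 0.13 curyaw 19.63 pos [453.5 319.8  18.2] tilt z [ 9.e-04  7.e-04 -1.e+00] F [-1.36 -0.76  5.32] w 19.3 t 3.3
```

View pics/w2.png

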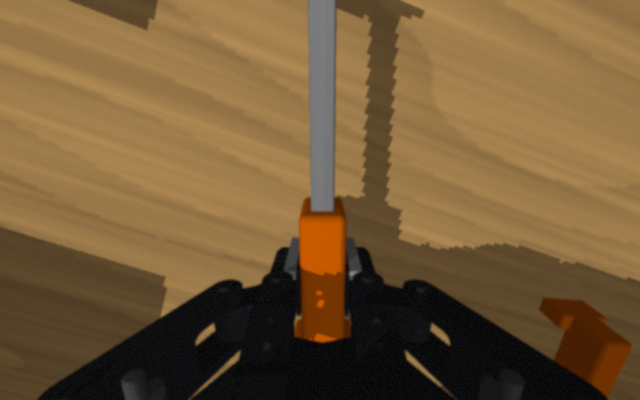

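Request:
drive_tool(steps=[[0, 0, -0.005, 0, 0.01], [0, 0, -0.015, 0, 0.01], [0, 0, -0.03, 0, 0.01], [0, 0, -0.04, 0, 0.01], [0, 0, -0.03, 0, 0.01], [0, 0, -0.012, 0, 0.01], [0, 0, 0, 5, 0.01], [0, 0, 0, 6, 0.01], [0, 0, 0, 4.5, 0.01], [0, 0, 0, 0, 0.01], [0, 0, 0, 0, 0.01]])

```text
clock: 4.45
position: [452.6, 318.9, 148.4]
ee_rot: [0.999, 0.037, -0.001, 0.001]
contact_force: [0.7, -0.4, -2.2]
gripper_width: 19.0
```

Run:
```python
from h import *
delta([480,-38.7,150],4.1)
c=cam("wrist"); im,d=arm.get_image("wrist"); cv2.imwrite("pics/w3.png",im); np.save("pics/w3.npy",d); np.save("pics/w3T.npy",c[1])
im,d=arm.get_image("scene"); cv2.imwrite("pics/s3.png",im)
cv2.imwrite("pics/s3c.png",cv2.resize(im[60:320,200:500],None,fx=2.3,fy=2.3))
```

```text
shift tool m [ 0.0011  0.3587 -0.0011] turn deg 0.1 curyaw 4.2 pos [452.6 318.9 148.4] tilt z [-0.0017 -0.0015 -1.    ] F [ 0.72 -0.41 -2.24] w 19.0 t 4.45
```

View pics/w3.png

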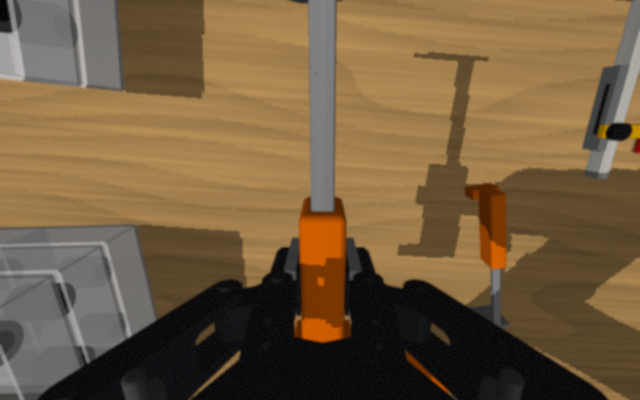

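View pics/s3c.png

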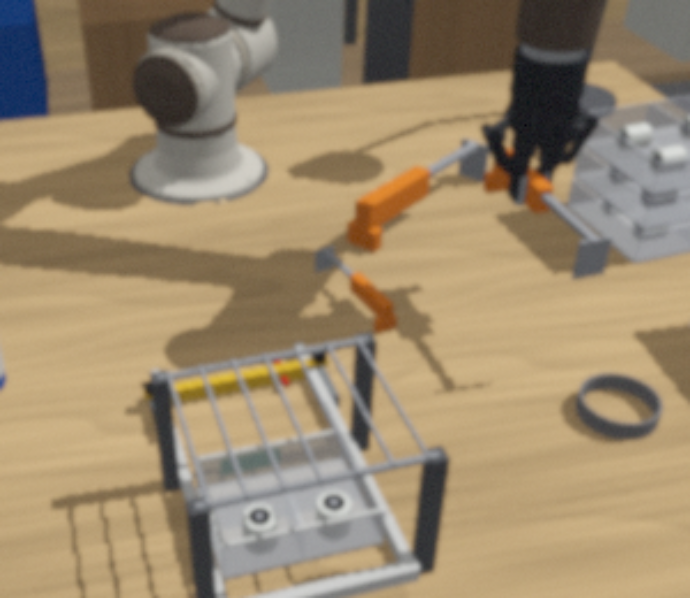

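Request:
drive_tool(steps=[[0, 0.02, 0, 0, 0.01], [0, 0.04, 0, 0, 0.01], [0, 0.045, 0, 0, 0.01], [0, 0.045, 0, 0, 0.01], [0, 0.045, 0, 0, 0.01], [0, 0.045, 0, 0, 0.01], [0, 0.045, 0, 0, 0.01], [0, 0.04, 0, 0, 0.01], [0, 0.024, 0, 0, 0.01], [0, 0.01, 0, 0, 0.01], [0, 0, 0, 0, 0.01], [0, 0, 0, 0, 0.01]])

```text
clock: 5.75
position: [478.8, -38.4, 149.5]
ee_rot: [0.999, 0.036, 0.0, -0.0]
contact_force: [1.4, 0.9, -1.8]
gripper_width: 19.4
```

Run:
```python
from h import *
delta([480,-38.7,150],4.1)
for n in("wrist","top","scene"):
    c=cam(n); im,d=arm.get_image(n); cv2.imwrite(f"pics/{n}4.png",im); np.save(f"pics/{n}4.npy",d); np.save(f"pics/{n}4T.npy",c[1])
im=cv2.imread("pics/top4.png");cv2.imwrite("pics/top4c.png",cv2.resize(im[40:260,250:420],None,fx=2.7,fy=2.7,interpolation=cv2.INTER_CUBIC))
```

```text
shift tool m [ 0.0012  0.0004 -0.0005] turn deg 0.02 curyaw 4.12 pos [478.8 -38.4 149.5] tilt z [ 0.e+00  2.e-04 -1.e+00] F [ 1.43  0.9  -1.78] w 19.4 t 5.75
```

View pics/wrist4.png

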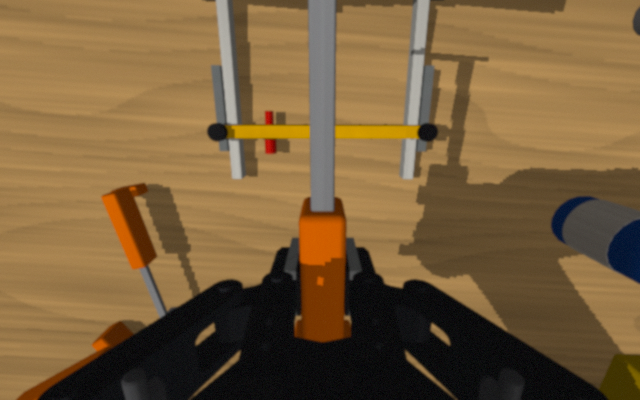

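View pics/top4c.png

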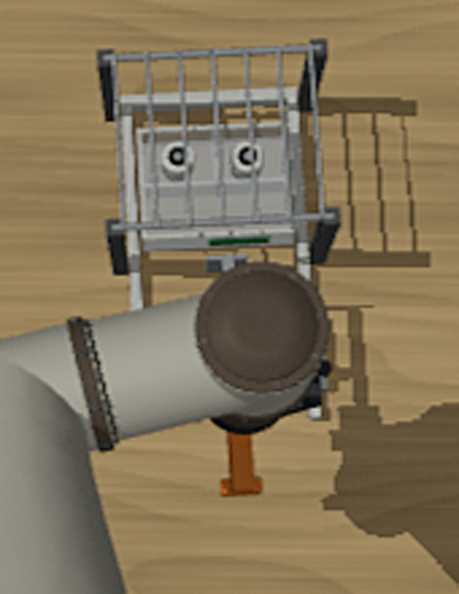

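Run:
```python
from h import *
c=(arm.camera_params("wrist")["K"],np.load("pics/wrist4T.npy"))
hsv=cv2.cvtColor(cv2.imread("pics/wrist4.png"),cv2.COLOR_BGR2HSV)
m=cv2.inRange(hsv,(20,150,120),(32,255,255))
for u in (250,285,300,350,380,400):
    v=np.nonzero(m[100:160,u])[0]+100
    q=plane(c,[[u,v.min()-.5],[u,v.max()+.5]],24); print(u,v.min(),v.max(),q[:,:2].round(1).tolist())
print("rail ends",plane(c,[[237,178],[408.5,178]],16).round(1).tolist())
g=cv2.cvtColor(cv2.imread("pics/wrist4.png"),cv2.COLOR_BGR2GRAY)
for v in (15,50): print(v,"L",g[v,212:245].tolist(),"R",g[v,400:440].tolist())
r=cv2.inRange(hsv,(0,170,100),(4,255,255))|cv2.inRange(hsv,(174,170,100),(180,255,255)); r[:,:255]=0;r[:,290:]=0;r[170:]=0
v,u=np.nonzero(r); print("red",u.min(),u.max(),v.min(),v.max()); print(plane(c,[[u.mean(),v.min()-.5],[u.mean(),v.max()+.5]],12).round(1).tolist())
ct=cam("top"); it=cv2.imread("pics/top4.png")
print("blade top",plane(ct,[[334.4,137.4]],172).round(1))
h2=cv2.cvtColor(it,cv2.COLOR_BGR2HSV)
gm=cv2.inRange(h2,(45,80,30),(90,255,200)); gm[:110]=0; gm[150:]=0; gm[:,:300]=0; gm[:,380:]=0
v,u=np.nonzero(gm); print("green",u.min(),u.max(),v.min(),v.max(),len(u))
cv2.imwrite("pics/tray4.png",cv2.resize(it[80:150,285:385],None,fx=8,fy=8,interpolation=cv2.INTER_CUBIC))
```

```text
250 125 138 [[537.6, 32.5], [525.2, 32.5]]
285 124 138 [[540.8, 1.1], [527.5, 0.6]]
300 124 138 [[541.8, -12.4], [528.5, -13.0]]
350 124 138 [[545.0, -57.2], [531.8, -58.6]]
380 125 138 [[546.1, -84.3], [533.8, -85.9]]
400 125 138 [[547.4, -102.2], [535.1, -104.1]]
rail ends [[485.4, 47.2, 16.0], [497.5, -120.3, 16.0]]
15 L [127, 127, 124, 127, 137, 153, 168, 173, 173, 172, 170, 170, 172, 171, 167, 155, 123, 90, 74, 74, 73, 73, 70, 72, 74, 74, 71, 73, 73, 74, 71, 71, 71] R [124, 124, 125, 123, 124, 126, 126, 123, 125, 123, 124, 124, 117, 118, 114, 119, 139, 160, 170, 171, 171, 170, 169, 169, 168, 171, 166, 146, 110, 82, 72, 75, 75, 71, 75, 81, 95, 114, 124, 126]
50 L [124, 124, 124, 125, 126, 126, 126, 133, 151, 168, 176, 177, 174, 174, 173, 175, 174, 171, 156, 121, 91, 77, 77, 74, 74, 76, 76, 75, 75, 74, 74, 76, 74] R [124, 123, 124, 123, 123, 126, 123, 125, 122, 118, 113, 101, 91, 93, 104, 115, 121, 120, 123, 116, 113, 104, 102, 101, 95, 84, 77, 77, 76, 80, 93, 114, 125, 129, 131, 130, 129, 130, 130, 129]
red 266 274 112 152
[[550.0, 17.4, 12.0], [512.0, 16.7, 12.0]]
blade top [[606.4 -29.7 172. ]]
green 328 348 128 130 40
```

View pics/tray4.png

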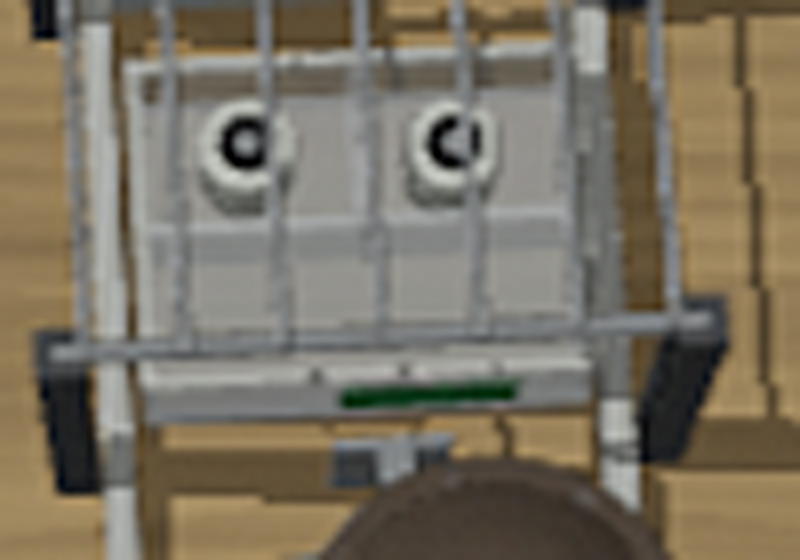

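Run:
```python
from h import *
c=cam("top")
A=plane(c,[[303.1,128.4],[359,126.5]],45); B=plane(c,[[303.75,132.5],[359,130.6]],0)
print(A.round(1),B.round(1),A.mean(0),B.mean(0)); print(c[1][:3,3])
y=np.radians(4.1); R=np.array([[np.cos(y),np.sin(y)],[-np.sin(y),np.cos(y)]]); o=np.array([491.5,-36.6])
L=lambda p:(R@(np.array(p)[:2]-o)).round(1)
for n,p in(("near rim",A.mean(0)),("bottom",B.mean(0)),("A0",A[0]),("A1",A[1]),("bar far",(543.3,-35)),("TCP",arm.read_state()["position"]),("blade",(606.4,-29.7))): print(n,L(p))
```

```text
[[663.6  47.4  45. ]
 [671.1 -98.9  45. ]] [[ 665.1   46.7    0. ]
 [ 672.8 -102.9    0. ]] [667.30481253 -25.73796091  45.        ] [668.9649512  -28.12774762   0.        ]
[ 302.1161656    13.82325429 1299.49741176]
near rim [176.1  -1.7]
bottom [177.6  -4.2]
A0 [177.6  71.5]
A1 [174.6 -75. ]
bar far [51.8 -2.1]
TCP [-12.6  -0.2]
blade [115.1  -1.3]
```

Request:
drive_tool(steps=[[0, 0.001, 0.02, 0, 0.01], [0, 0, 0.03, 0, 0.01], [0, 0, 0.0195, 0, 0.01], [0, 0, 0, 0, 0.01], [0.01, 0, 0, 0, 0.01], [0.02, 0, 0, 0, 0.01], [0.02, 0, 0, 0, 0.01], [0.016, 0, 0, 0, 0.01], [0.01, 0, 0, 0, 0.01], [0, 0, 0, 0, 0.01], [0, 0, 0, 0, 0.01], [0, 0, 0, 0, 0.01]])

```text
clock: 7.1
position: [554.1, -34.2, 80.2]
ee_rot: [0.999, 0.036, -0.0, -0.0]
contact_force: [0.3, 0.0, -1.3]
gripper_width: 19.4
```

```bash
cat >> h.py <<'E'
def lane():
    s=arm.read_state(); y=np.radians(4.1); R=np.array([[np.cos(y),np.sin(y)],[-np.sin(y),np.cos(y)]])
    p=R@(s["position"][:2]-np.array([491.5,-36.6])); f=R@s["contact_force"][:2]
    print("lane s,l",p.round(1),"z",round(s["position"][2],1),"F lane",f.round(2),"Fz",round(s["contact_force"][2],2),"torque",s["wrist_torque"].round(3),"w",round(s["gripper_width"],1),"t",s["clock"])
def snap(tag,names=("scene","wrist")):
    for n in names:
        im,d=arm.get_image(n); cv2.imwrite(f"pics/{n}{tag}.png",im); np.save(f"pics/{n}{tag}.npy",d)
        if n=="scene": cv2.imwrite(f"pics/scene{tag}c.png",cv2.resize(im[150:335,240:420],None,fx=3.2,fy=3.2,interpolation=cv2.INTER_CUBIC))
E
python3 - <<'E'
from h import *
lane(); snap("5",("scene","wrist"))
for p in (): pass
E
```

```text
lane s,l [62.6 -2.1] z 80.2 F lane [ 0.29 -0.01] Fz -1.28 torque [-0.066  0.018  0.004] w 19.4 t 7.1
```

View pics/scene5c.png

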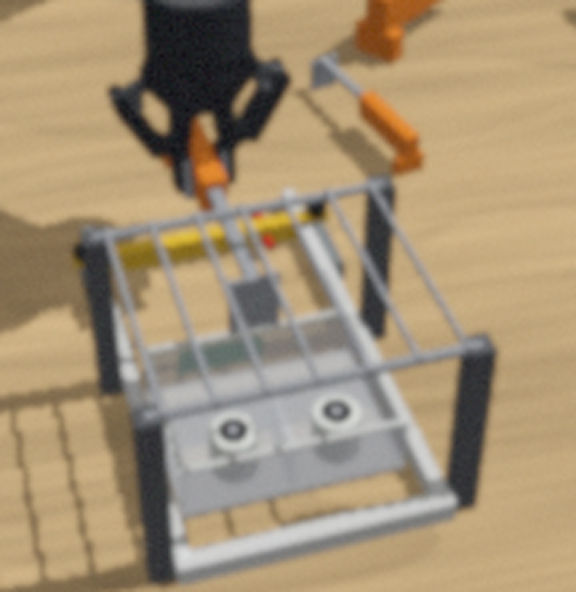

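View pics/wrist5.png

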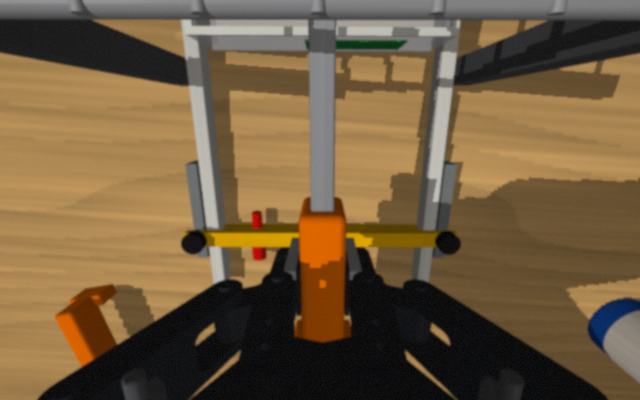

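Run:
```python
from h import *
y=np.radians(4.1); R=np.array([[np.cos(y),np.sin(y)],[-np.sin(y),np.cos(y)]]); o=np.array([491.5,-36.6])
L=lambda P:np.array([R@(p[:2]-o) for p in P]).round(1).tolist()
c=cam("wrist"); g=cv2.cvtColor(cv2.imread("pics/wrist5.png"),cv2.COLOR_BGR2GRAY)
for u in (240,290,430): print(u,g[15:60,u].tolist())
print("rim near/far", L(plane(c,[[250,36.5],[250,26.5],[430,36.5],[430,26.5],],45)))
print("bottom",L(plane(c,[[250,51],[430,51]],0)))
cs=cam("scene")
print("blade lower edge",L(plane(cs,[[319.7,252.5]],62)))
B=o+R.T@np.array([62.6+136,-2.1]); print("expected px far face lower/upper",proj(cs,[[B[0],B[1],62],[B[0],B[1],107]]))
W=[o+R.T@np.array([176.5,l]) for l in(-75,75)]; print("rim px", proj(cs,[[*w,45] for w in W]))
cv2.imwrite("pics/scene5d.png",cv2.resize(cv2.imread("pics/scene5.png")[225:300,280:370],None,fx=8,fy=8,interpolation=cv2.INTER_CUBIC))
```

```text
240 [88, 83, 78, 82, 111, 143, 157, 157, 160, 160, 169, 178, 188, 191, 193, 193, 193, 192, 186, 167, 131, 121, 126, 125, 126, 126, 125, 125, 125, 126, 124, 127, 126, 122, 113, 98, 90, 100, 119, 128, 127, 131, 131, 131, 130]
290 [89, 82, 77, 82, 113, 146, 160, 160, 160, 156, 153, 140, 123, 118, 116, 114, 115, 117, 113, 109, 109, 113, 123, 126, 126, 127, 125, 127, 124, 126, 124, 125, 125, 125, 119, 107, 90, 78, 76, 76, 83, 100, 121, 128, 129]
430 [76, 82, 80, 82, 101, 131, 149, 156, 156, 157, 157, 164, 172, 182, 185, 186, 186, 187, 185, 180, 164, 136, 120, 123, 122, 118, 117, 115, 113, 114, 117, 119, 117, 117, 115, 108, 98, 89, 82, 82, 83, 82, 82, 83, 81]
rim near/far [[176.8, 38.9], [181.7, 38.6], [176.9, -60.0], [181.7, -59.4]]
bottom [[177.9, 49.7], [178.0, -76.0]]
blade lower edge [[196.5, 0.4]]
expected px far face lower/upper [[318.83003575 253.38380716]
 [318.59054444 237.6284253 ]]
rim px [[283.93358765 258.93161795]
 [349.09793294 245.50251462]]
```

View pics/scene5d.png

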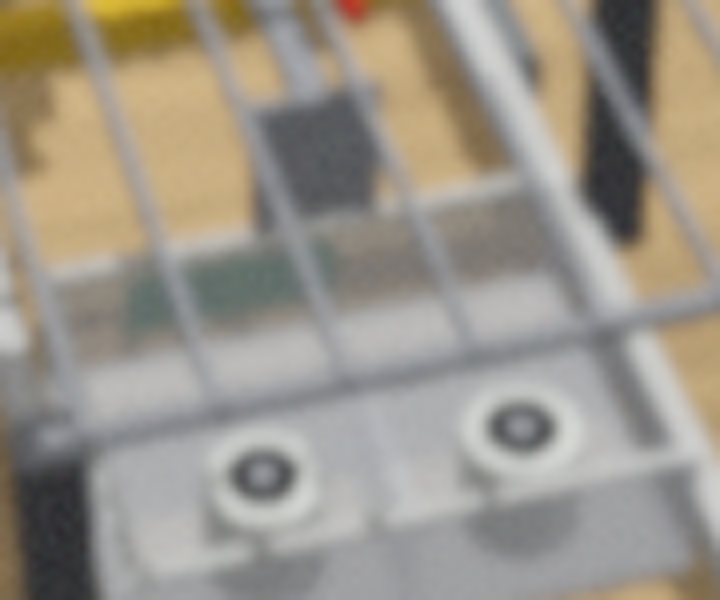

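Request:
drive_tool(steps=[[0.003, 0, 0.008, 0, 0.01], [0, 0, 0.01, 0, 0.01], [0, 0, 0.01, 0, 0.01], [0, 0, 0.008, 0, 0.01], [0, 0, 0.006, 0, 0.01], [0, 0, 0.004, 0, 0.01], [0, 0, 0.002, 0, 0.01], [0, 0, 0, 0, 0.01], [0, 0, 0, 0, 0.01]])

```text
clock: 8.1
position: [558.1, -33.9, 32.3]
ee_rot: [0.999, 0.036, 0.0, -0.0]
contact_force: [0.1, 0.6, -1.3]
gripper_width: 19.2
```

Run:
```python
from h import *
lane(); snap("6",("scene",))
cv2.imwrite("pics/scene6d.png",cv2.resize(cv2.imread("pics/scene6.png")[225:300,280:370],None,fx=8,fy=8,interpolation=cv2.INTER_CUBIC))
```

```text
lane s,l [66.6 -2.1] z 32.3 F lane [0.19 0.63] Fz -1.35 torque [-0.016 -0.029  0.012] w 19.2 t 8.1
```

View pics/scene6d.png

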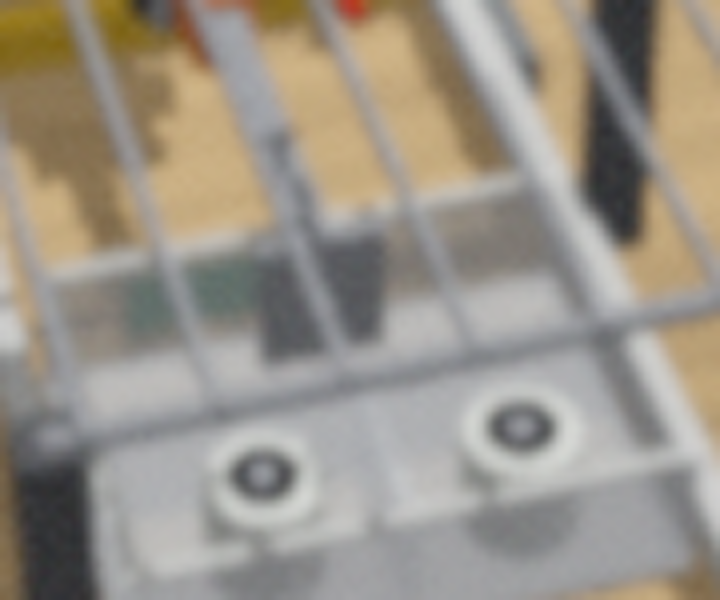

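Request:
drive_tool(steps=[[-0.004, 0, 0, 0, 0.01], [-0.004, 0, 0, 0, 0.01], [-0.002, 0, 0, 0, 0.01], [-0.002, 0, 0, 0, 0.01], [-0.002, 0, 0, 0, 0.01], [-0.002, 0, 0, 0, 0.01], [-0.002, 0, 0, 0, 0.01], [-0.002, 0, 0, 0, 0.01], [-0.002, 0, 0, 0, 0.01], [-0.002, 0, 0, 0, 0.01], [-0.002, 0, 0, 0, 0.01], [-0.002, 0, 0, 0, 0.01], [-0.002, 0, 0, 0, 0.01]])

```text
clock: 9.45
position: [528.1, -36.0, 32.2]
ee_rot: [0.999, 0.036, 0.0, -0.0]
contact_force: [3.4, 0.0, -2.2]
gripper_width: 19.1
```

Run:
```python
from h import *
lane(); snap("7",("scene",))
```

```text
lane s,l [36.6 -2.1] z 32.2 F lane [ 3.4  -0.23] Fz -2.23 torque [ 0.098 -0.91  -0.026] w 19.1 t 9.45
```

View pics/scene7c.png

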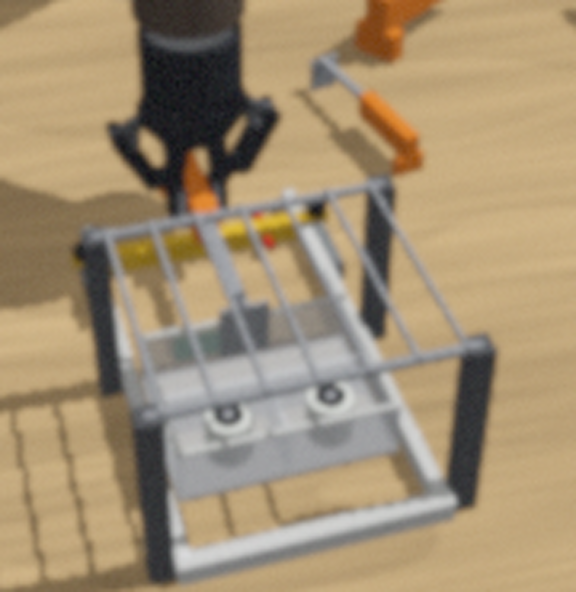

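Request:
drive_tool(steps=[[-0.002, 0, 0, 0, 0.01], [-0.0025, 0, 0, 0, 0.01], [-0.003, 0, 0, 0, 0.01], [-0.0035, 0, 0, 0, 0.01], [-0.0035, 0, 0, 0, 0.01], [-0.0035, 0, 0, 0, 0.01], [-0.0035, 0, 0, 0, 0.01], [-0.0035, 0, 0, 0, 0.01], [-0.0035, 0, 0, 0, 0.01], [-0.0035, 0, 0, 0, 0.01], [-0.0035, 0, 0, 0, 0.01], [-0.0035, 0, 0, 0, 0.01], [-0.0035, 0, 0, 0, 0.01], [-0.0035, 0, 0, 0, 0.01], [-0.0035, 0, 0, 0, 0.01], [-0.0035, 0, 0, 0, 0.01], [-0.0035, 0, 0, 0, 0.01], [-0.003, 0, 0, 0, 0.01], [-0.0025, 0, 0, 0, 0.01], [-0.002, 0, 0, 0, 0.01]])

```text
clock: 11.5
position: [463.9, -40.7, 32.0]
ee_rot: [0.999, 0.036, 0.0, 0.0]
contact_force: [3.7, 0.4, -0.7]
gripper_width: 19.2
```

Run:
```python
from h import *
lane(); snap("8",("scene","wrist"))
```

```text
lane s,l [-27.9  -2.1] z 32.0 F lane [3.76 0.14] Fz -0.73 torque [ 0.13  -1.258 -0.031] w 19.2 t 11.5
```

View pics/scene8c.png

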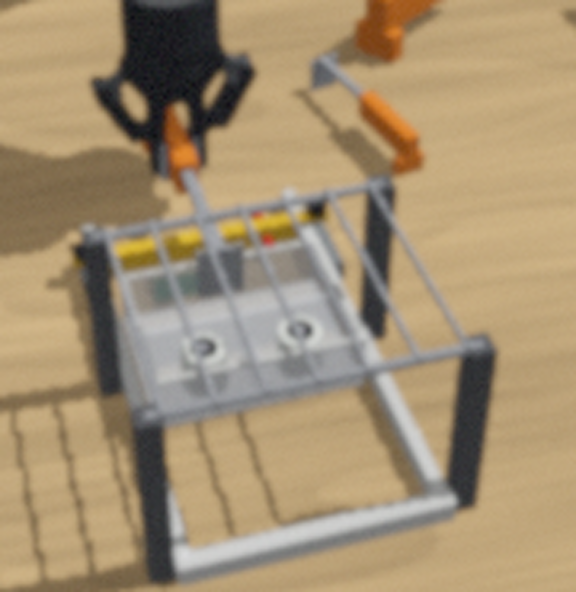

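View pics/wrist8.png

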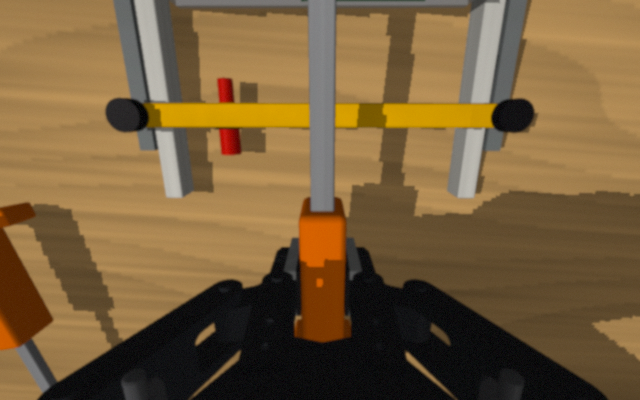

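Run:
```python
from h import *
y=np.radians(4.1); R=np.array([[np.cos(y),np.sin(y)],[-np.sin(y),np.cos(y)]]); o=np.array([491.5,-36.6])
L=lambda P:np.array([R@(p[:2]-o) for p in P]).round(1).tolist()
c=cam("wrist"); g=cv2.cvtColor(cv2.imread("pics/wrist8.png"),cv2.COLOR_BGR2GRAY)
print(g[0:14,270].tolist())
print("bottom",L(plane(c,[[270,6],[440,6]],0)),"bar far/near",L(plane(c,[[270,103],[270,127]],24)),"pin tip/tail",L(plane(c,[[225,78],[232,155]],12)))
```

```text
[118, 119, 120, 118, 112, 103, 87, 83, 83, 80, 81, 87, 100, 115]
bottom [[99.4, 26.6], [99.5, -62.6]] bar far/near [[50.5, 25.0], [38.9, 25.6]] pin tip/tail [[63.2, 49.9], [23.1, 49.9]]
```

Request:
drive_tool(steps=[[-0.002, 0, 0, 0, 0.01], [-0.003, 0, 0, 0, 0.01], [-0.0035, 0, 0, 0, 0.01], [-0.0035, 0, 0, 0, 0.01], [-0.0035, 0, 0, 0, 0.01], [-0.0035, 0, 0, 0, 0.01], [-0.0035, 0, 0, 0, 0.01], [-0.0035, 0, 0, 0, 0.01], [-0.003, 0, 0, 0, 0.01], [-0.0025, 0, 0, 0, 0.01], [-0.002, 0, 0, 0, 0.01], [-0.0015, 0, 0, 0, 0.01], [-0.001, 0, 0, 0, 0.01], [-0.001, 0, 0, 0, 0.01], [-0.001, 0, 0, 0, 0.01], [-0.001, 0, 0, 0, 0.01]])

```text
clock: 13.2
position: [425.2, -43.5, 32.0]
ee_rot: [0.999, 0.036, 0.0, -0.0]
contact_force: [4.1, 0.7, -1.3]
gripper_width: 19.2
```

Run:
```python
from h import *
lane(); snap("9",("scene","wrist"))
```

```text
lane s,l [-66.6  -2.1] z 32.0 F lane [4.13 0.41] Fz -1.27 torque [ 0.064 -1.24  -0.016] w 19.2 t 13.2
```

View pics/wrist9.png

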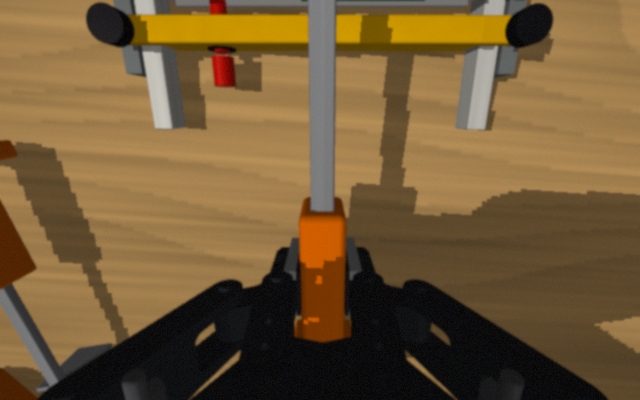

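Request:
drive_tool(steps=[[-0.001, 0, 0, 0, 0.01], [-0.001, 0, 0, 0, 0.01], [-0.001, 0, 0, 0, 0.01], [-0.001, 0, 0, 0, 0.01], [-0.001, 0, 0, 0, 0.01], [-0.001, 0, 0, 0, 0.01]])

```text
clock: 13.9
position: [419.1, -43.9, 32.0]
ee_rot: [0.999, 0.036, 0.0, -0.0]
contact_force: [4.6, 1.0, -1.1]
gripper_width: 19.4
```

Request:
drive_tool(steps=[[-0.001, 0, 0, 0, 0.01], [-0.001, 0, 0, 0, 0.01]])

```text
clock: 14.1
position: [417.1, -44.1, 32.0]
ee_rot: [0.999, 0.036, 0.0, -0.0]
contact_force: [4.9, 0.4, -0.9]
gripper_width: 19.2
```

Request:
drive_tool(steps=[[-0.0005, 0, 0, 0, 0.01], [-0.0005, 0, 0, 0, 0.01]])

```text
clock: 14.3
position: [416.2, -44.1, 32.0]
ee_rot: [0.999, 0.036, 0.0, -0.0]
contact_force: [5.3, -0.1, -0.9]
gripper_width: 19.0
```

Request:
drive_tool(steps=[[-0.0005, 0, 0, 0, 0.01], [-0.0005, 0, 0, 0, 0.01]])

```text
clock: 14.5
position: [415.5, -44.1, 32.1]
ee_rot: [0.999, 0.036, 0.0, -0.0]
contact_force: [5.7, 1.1, -1.9]
gripper_width: 19.5
```

Request:
drive_tool(steps=[[-0.0005, 0, 0, 0, 0.01], [-0.0005, 0, 0, 0, 0.01]])

```text
clock: 14.7
position: [415.4, -44.0, 32.2]
ee_rot: [0.999, 0.036, 0.001, -0.0]
contact_force: [8.6, 0.1, -2.8]
gripper_width: 19.4
```

Request:
drive_tool(steps=[[-0.0005, 0, 0, 0, 0.01], [0, 0, 0, 0, 0.01]])

```text
clock: 14.9
position: [415.5, -43.9, 32.2]
ee_rot: [0.999, 0.036, 0.002, -0.0]
contact_force: [9.1, 0.1, -4.9]
gripper_width: 19.0
```

Request:
drive_tool(steps=[[0, 0, 0, 0, 0.01]])

```text
clock: 15.0
position: [415.4, -43.9, 32.2]
ee_rot: [0.999, 0.036, 0.002, -0.0]
contact_force: [8.5, 0.4, -4.1]
gripper_width: 19.3
```

Run:
```python
from h import *
lane(); snap("10",("scene","wrist"))
im=cv2.imread("pics/scene10.png"); cv2.imwrite("pics/scene10d.png",cv2.resize(im[170:290,260:390],None,fx=5,fy=5,interpolation=cv2.INTER_CUBIC))
```

```text
lane s,l [-76.4  -1.9] z 32.2 F lane [ 8.54 -0.23] Fz -4.05 torque [-0.082 -2.153 -0.209] w 19.3 t 15.0
```

View pics/scene10d.png

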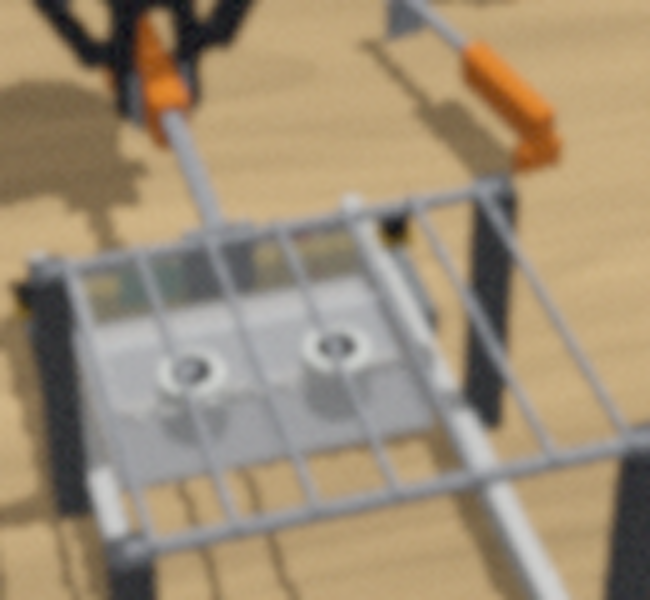

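View pics/wrist10.png

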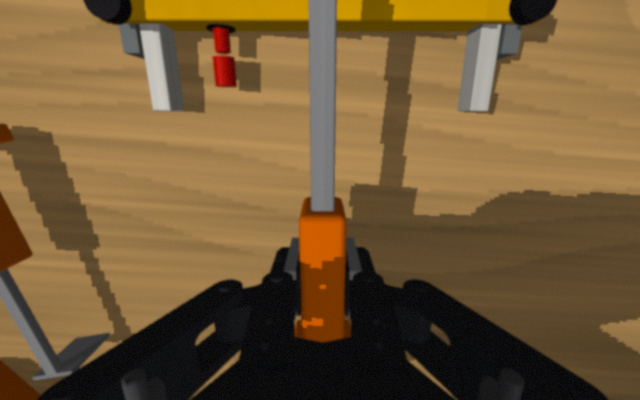

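Request:
drive_tool(steps=[[-0.0005, 0, 0, 0, 0.01], [-0.0005, 0, 0, 0, 0.01]])

```text
clock: 15.3
position: [415.5, -43.8, 32.3]
ee_rot: [0.999, 0.036, 0.003, -0.0]
contact_force: [12.0, -0.0, -8.1]
gripper_width: 19.0
```

Request:
drive_tool(steps=[[-0.0005, 0, 0, 0, 0.01], [0, 0, 0, 0, 0.01]])

```text
clock: 15.5
position: [415.5, -43.8, 32.3]
ee_rot: [0.999, 0.036, 0.003, -0.0]
contact_force: [12.1, -0.7, -8.5]
gripper_width: 19.1
```

Request:
drive_tool(steps=[[0, 0, 0.001, 0, 0.01], [0, 0, 0, 0, 0.01]])

```text
clock: 15.7
position: [415.4, -43.9, 31.5]
ee_rot: [0.999, 0.036, 0.003, -0.0]
contact_force: [10.3, -0.8, -2.2]
gripper_width: 19.3
```

Request:
drive_tool(steps=[[0, 0, 0.0005, 0, 0.01], [0, 0, 0, 0, 0.01]])

```text
clock: 15.9
position: [415.4, -43.8, 31.2]
ee_rot: [0.999, 0.036, 0.003, -0.0]
contact_force: [8.8, -0.3, -1.5]
gripper_width: 19.0
```

Request:
drive_tool(steps=[[-0.0005, 0, 0.0002, 0, 0.01], [-0.0005, 0, 0.0002, 0, 0.01], [0, 0, 0, 0, 0.01]])

```text
clock: 16.2
position: [415.4, -43.7, 31.1]
ee_rot: [0.999, 0.036, 0.004, -0.001]
contact_force: [10.6, -2.1, -2.0]
gripper_width: 19.2
```

Request:
drive_tool(steps=[[-0.0005, 0, 0.0002, 0, 0.01], [0, 0, 0, 0, 0.01]])

```text
clock: 16.4
position: [415.4, -43.7, 31.0]
ee_rot: [0.999, 0.036, 0.005, -0.001]
contact_force: [11.8, -1.8, -2.9]
gripper_width: 18.9
```

Steady around 12 N; hold it for 1.5 s.

Request:
drive_tool(steps=[[0, 0, 0, 0, 0.01], [0, 0, 0, 0, 0.01], [0, 0, 0, 0, 0.01], [0, 0, 0, 0, 0.01], [0, 0, 0, 0, 0.01], [0, 0, 0, 0, 0.01], [0, 0, 0, 0, 0.01]])

```text
clock: 17.1
position: [415.4, -43.7, 31.0]
ee_rot: [0.999, 0.036, 0.005, -0.001]
contact_force: [12.1, -1.7, -2.4]
gripper_width: 19.0
```

Request:
drive_tool(steps=[[0, 0, 0, 0, 0.01], [0, 0, 0, 0, 0.01], [0, 0, 0, 0, 0.01], [0, 0, 0, 0, 0.01], [0, 0, 0, 0, 0.01], [0, 0, 0, 0, 0.01], [0, 0, 0, 0, 0.01], [0, 0, 0, 0, 0.01]])

```text
clock: 17.9
position: [415.4, -43.7, 31.0]
ee_rot: [0.999, 0.036, 0.005, -0.001]
contact_force: [11.6, -1.9, -2.8]
gripper_width: 19.3
```

Run:
```python
from h import *
lane(); snap("11",("wrist","scene","top"))
y=np.radians(4.1); R=np.array([[np.cos(y),np.sin(y)],[-np.sin(y),np.cos(y)]]); o=np.array([491.5,-36.6])
L=lambda P:np.array([R@(p[:2]-o) for p in P]).round(1).tolist()
im=cv2.imread("pics/top11.png");cv2.imwrite("pics/top11c.png",cv2.resize(im[40:240,260:400],None,fx=3,fy=3,interpolation=cv2.INTER_CUBIC))
c=cam("wrist"); hsv=cv2.cvtColor(cv2.imread("pics/wrist11.png"),cv2.COLOR_BGR2HSV)
r=cv2.inRange(hsv,(0,170,80),(4,255,255))|cv2.inRange(hsv,(174,170,80),(180,255,255)); r[:,:200]=0;r[:,245:]=0
v,u=np.nonzero(r); print("red",v.min(),v.max(),L(plane(c,[[225,v.max()+.5]],12)))
```

```text
lane s,l [-76.4  -1.6] z 31.0 F lane [11.39 -2.71] Fz -2.8 torque [-0.589 -3.165 -0.319] w 19.3 t 17.9
red 27 85 [[11.5, 50.8]]
```

View pics/top11c.png

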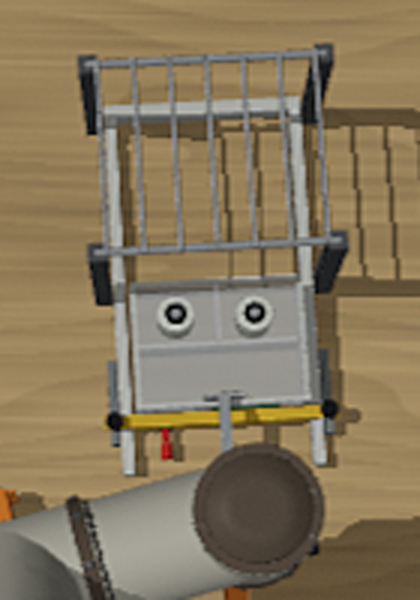

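View pics/scene11c.png

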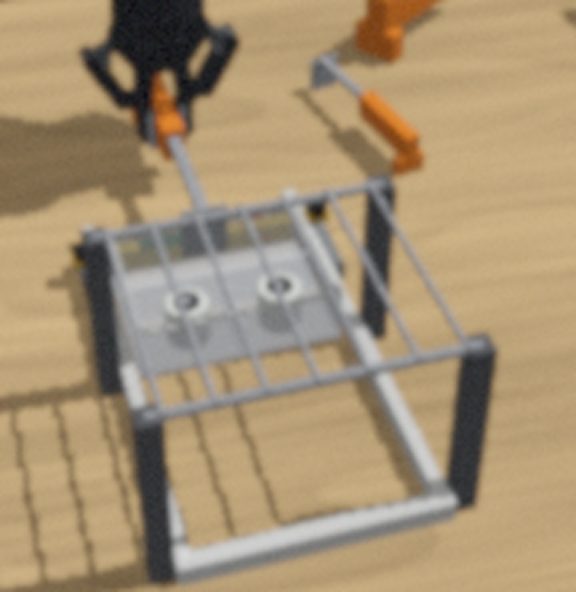

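Request:
drive_tool(steps=[[0.001, 0, -0.0005, 0, 0.01], [0.001, 0, -0.0005, 0, 0.01], [0.001, 0, 0, 0, 0.01], [0.001, 0, 0, 0, 0.01], [0.002, 0, 0, 0, 0.01], [0.003, 0, 0, 0, 0.01], [0.004, 0, 0, 0, 0.01], [0.004, 0, 0, 0, 0.01], [0, 0, 0, 0, 0.01], [0, 0, 0, 0, 0.01]])

```text
clock: 19.05
position: [427.1, -43.5, 30.6]
ee_rot: [0.999, 0.036, -0.001, 0.0]
contact_force: [0.2, 0.1, -1.3]
gripper_width: 19.1
```

Run:
```python
from h import *
lane(); snap("12",("wrist","scene"))
im=cv2.imread("pics/scene12.png"); cv2.imwrite("pics/scene12d.png",cv2.resize(im[190:270,260:370],None,fx=7,fy=7,interpolation=cv2.INTER_CUBIC))
```

```text
lane s,l [-64.8  -2.3] z 30.6 F lane [0.25 0.13] Fz -1.3 torque [ 0.049 -0.027 -0.02 ] w 19.1 t 19.05
```

View pics/scene12d.png

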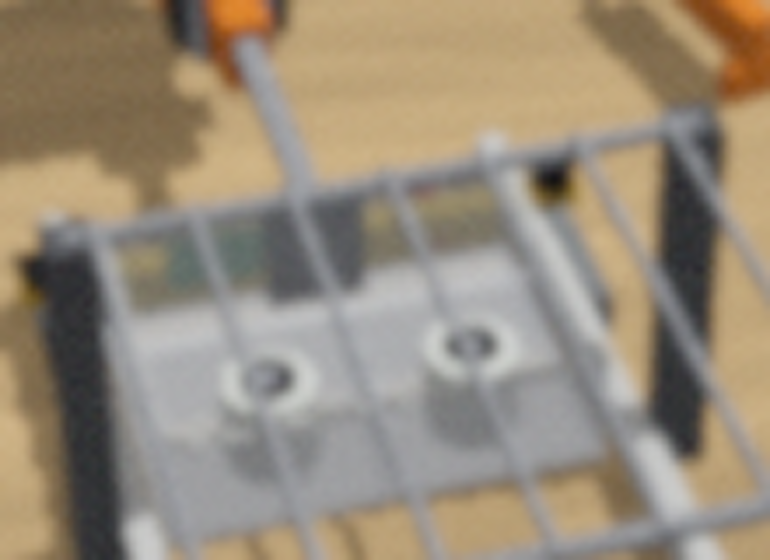

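Free, blade about 12 mm behind the wall. Lift straight up.

Request:
drive_tool(steps=[[0, 0, -0.004, 0, 0.01], [0, 0, -0.01, 0, 0.01], [0, 0, -0.015, 0, 0.01], [0, 0, -0.02, 0, 0.01], [0, 0, -0.02, 0, 0.01], [0, 0, -0.02, 0, 0.01], [0, 0, -0.014, 0, 0.01], [0, 0, -0.006, 0, 0.01], [0, 0, 0, 0, 0.01], [0, 0, 0, 0, 0.01]])

```text
clock: 20.15
position: [427.0, -43.4, 139.6]
ee_rot: [0.999, 0.036, -0.0, -0.0]
contact_force: [-0.1, 0.7, -1.6]
gripper_width: 19.0
```

Run:
```python
from h import *
lane(); delta([453,319.3,140],4.1)
```

```text
lane s,l [-64.8  -2.2] z 139.6 F lane [-0.09  0.66] Fz -1.55 torque [-0.017  0.006  0.063] w 19.0 t 20.15
shift tool m [ 0.0518 -0.3599 -0.0004] turn deg 0.0 curyaw 4.1 pos [427.  -43.4 139.6] tilt z [-9.e-04  1.e-04 -1.e+00] F [-0.14  0.66 -1.55] w 19.0 t 20.15
```

Request:
drive_tool(steps=[[0.003, -0.02, 0, 0, 0.01], [0.005, -0.04, 0, 0, 0.01], [0.006, -0.045, 0, 0, 0.01], [0.007, -0.045, 0, 0, 0.01], [0.007, -0.045, 0, 0, 0.01], [0.007, -0.045, 0, 0, 0.01], [0.007, -0.045, 0, 0, 0.01], [0.006, -0.04, 0, 0, 0.01], [0.004, -0.025, 0, 0, 0.01], [0, -0.01, 0, 0, 0.01], [0, 0, 0, -5, 0.01], [0, 0, 0, -6, 0.01], [0, 0, 0, -4.5, 0.01], [0, 0, 0, 0, 0.01], [0, 0, 0.04, 0, 0.01], [0, 0, 0.04, 0, 0.01], [0, 0, 0.02, 0, 0.01], [0, 0, 0.008, 0, 0.01], [0, 0, 0, 0, 0.01], [0, 0, 0, 0, 0.01]])

```text
clock: 22.15
position: [454.3, 320.0, 32.9]
ee_rot: [0.985, 0.17, 0.001, -0.0]
contact_force: [-0.2, 0.3, 0.1]
gripper_width: 19.3
```

Run:
```python
from h import *
delta([453,319.3,18.2],19.6); snap("13",("wrist","scene","top"))
im=cv2.imread("pics/top13.png");cv2.imwrite("pics/top13c.png",cv2.resize(im[40:260,150:420],None,fx=2.7,fy=2.7,interpolation=cv2.INTER_CUBIC))
im=cv2.imread("pics/scene13.png"); cv2.imwrite("pics/scene13d.png",cv2.resize(im[110:270,320:500],None,fx=4,fy=3.7,interpolation=cv2.INTER_CUBIC))
```

```text
shift tool m [-0.0015  0.0002  0.0147] turn deg -0.0 curyaw 19.6 pos [454.3 320.   32.9] tilt z [ 0.0014  0.0012 -1.    ] F [-0.17  0.26  0.08] w 19.3 t 22.15
```

View pics/scene13d.png

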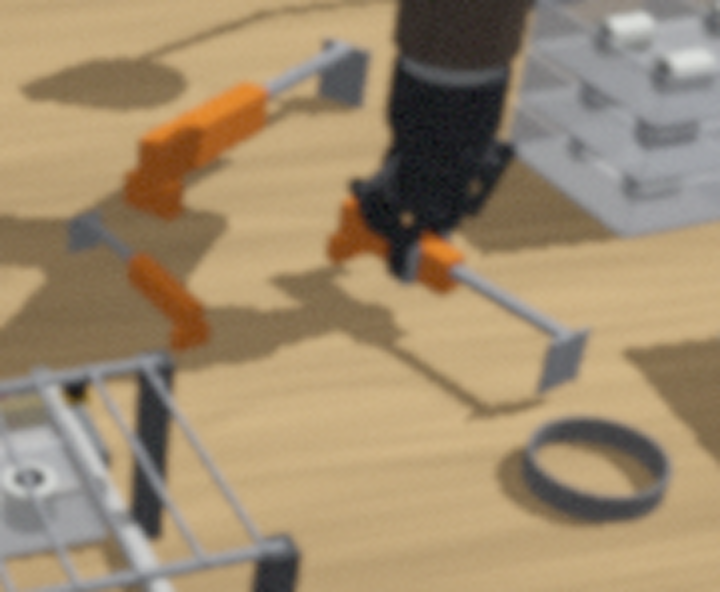

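View pics/top13c.png

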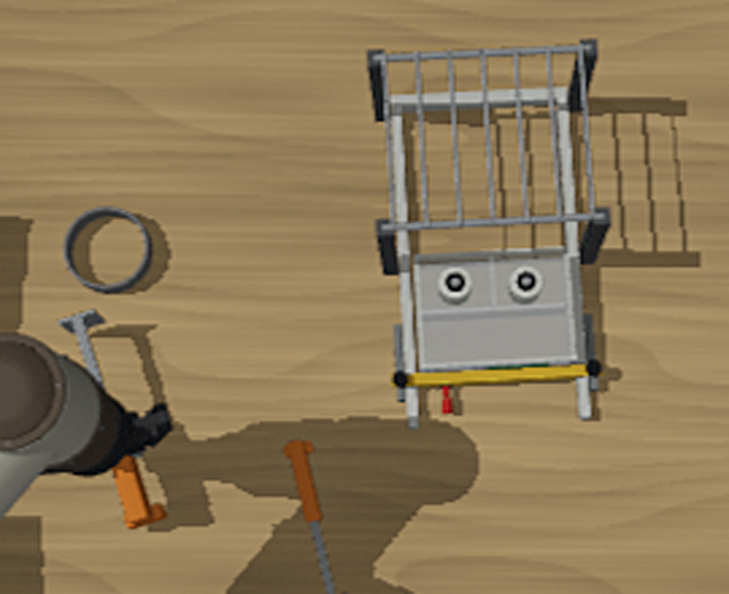

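Request:
drive_tool(steps=[[-0.0015, 0, 0.006, 0, 0.01], [0, 0, 0.004, 0, 0.01], [0, 0, 0.002, 0, 0.01], [0, 0, 0.001, 0, 0.01], [0, 0, 0, 0, 0.01]])

```text
clock: 22.8
position: [452.2, 318.9, 18.7]
ee_rot: [0.985, 0.17, -0.0, 0.0]
contact_force: [-1.0, 0.7, -1.2]
gripper_width: 19.4
```

Request:
drive_tool(steps=[[0, 0, 0.001, 0, 0.01], [0, 0, 0, 0, 0.01]])

```text
clock: 23.0
position: [452.4, 319.1, 18.2]
ee_rot: [0.985, 0.17, 0.0, -0.0]
contact_force: [-0.5, -0.6, 0.6]
gripper_width: 19.2
```

Request:
drive_tool(steps=[[0, 0, 0, 0, 0.024], [0, 0, 0, 0, 0.03], [0, 0, 0, 0, 0.05], [0, 0, 0, 0, 0.06], [0, 0, 0, 0, 0.06], [0, 0, -0.01, 0, 0.06], [0, 0, -0.02, 0, 0.06], [0, 0, -0.04, 0, 0.06], [0, 0, -0.05, 0, 0.06], [0, 0, -0.05, 0, 0.06], [0, 0, -0.02, 0, 0.06], [0, 0, 0, 0, 0.06], [0, 0, 0, 0, 0.06]])

```text
clock: 24.3
position: [451.8, 318.7, 208.3]
ee_rot: [0.985, 0.17, 0.0, -0.0]
contact_force: [-0.3, -0.5, -0.5]
gripper_width: 59.9
```

Run:
```python
from h import *
lane(); snap("14",("wrist","scene","top"))
im=cv2.imread("pics/top14.png");cv2.imwrite("pics/top14c.png",cv2.resize(im[40:260,150:420],None,fx=2.7,fy=2.7,interpolation=cv2.INTER_CUBIC))
im=cv2.imread("pics/scene14.png"); cv2.imwrite("pics/scene14d.png",cv2.resize(im[110:270,320:500],None,fx=4,fy=3.7,interpolation=cv2.INTER_CUBIC))
```

```text
lane s,l [-14.2 357.3] z 208.3 F lane [-0.29 -0.53] Fz -0.51 torque [-0.026  0.033  0.018] w 59.9 t 24.3
```

View pics/wrist14.png

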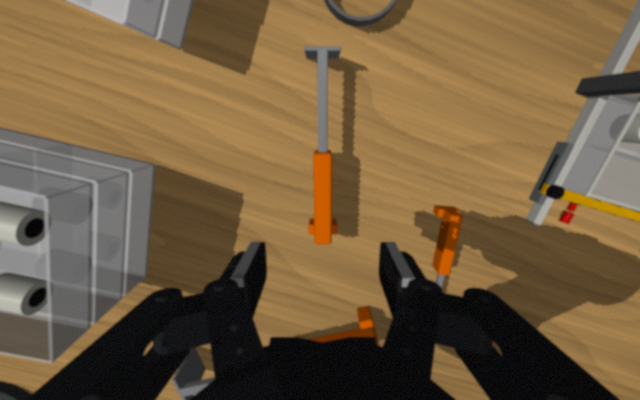

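View pics/scene14.png

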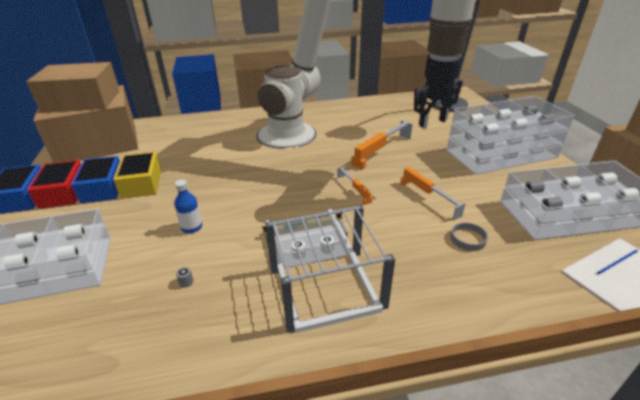

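View pics/top14c.png

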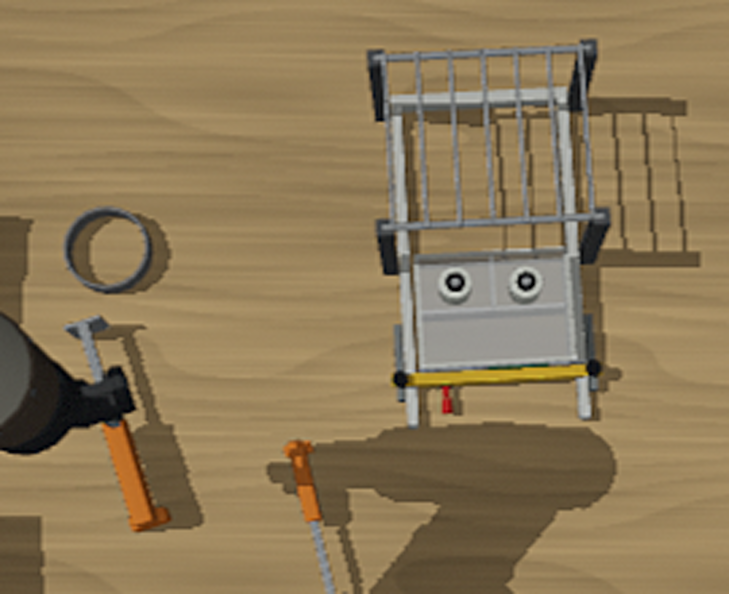

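Run:
```python
from h import *
def tail(f,lo=290,hi=330):
    h=cv2.cvtColor(cv2.imread(f),cv2.COLOR_BGR2HSV); r=cv2.inRange(h,(0,150,90),(4,255,255))|cv2.inRange(h,(174,150,90),(180,255,255)); r[:170]=0;r[205:]=0;r[:,:305]=0;r[:,330:]=0
    v,u=np.nonzero(r); return v.min(),v.max(),len(v)
for f in("top0","top11","top14"): print(f,tail(f"pics/{f}.png"))
print(arm.job_done())
```

```text
top0 (np.int64(174), np.int64(187), 23)
top11 (np.int64(183), np.int64(192), 24)
top14 (np.int64(183), np.int64(192), 24)
the job is handed in; nothing more can be done
None
```

I took the middle-sized hook, put its blade down behind the tray's near wall in the front pocket and dragged the tray about 125 mm at 35 mm/s or less onto the yellow bar. I held the pull for over a second, unhooked, and stood the tool back where it came from. The job was handed in at 24.3 s of the 72 s allowed, and it reported no verdict.

**Final checks**
- **Pull:** the wrist read 11.6–12.1 N along the lane during the 1.5 s hold. Drag just before the bar was about 4–5 N, so part of that pull may have gone into friction and not into the bar.
- **Tray and pin:** the tray stopped against the bar with no gap visible from above. The pin's tail came out about 11.6 mm, and in the top view it was in the same place before unhooking and after I let go.
- **Rollers and other things:** both rollers were upright, and by eye nothing else had moved.
- **Hook:** it stood upright on blade and heel, clear of the bay and untouched by the gripper.

**Disagreements**
- **Upward drag on the wall:** when I first raised the pull to 12 N, about 7 N of lift built up at the blade. I lowered the tool by about 1.5 mm within 0.2 s and re-tensioned before the steady hold. During that correction the pull dipped to 8.8 N.
- **Hook angle:** the first estimate from the top camera was about 17° and the wrist camera gave about 19.5°. I used the wrist value and the grasp came out straight.

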